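# Set tweezer electrodes to their marked gap on a test piece

## Robot

A 7-joint arm with a two-finger parallel gripper is mounted at the origin on the work surface; the furniture and walls round the work are solid. World frame = base frame: x ahead of the robot, y to its left, z up, the work surface at z = 0. Lengths are in m, angles in rad, forces in N, time in s.
With the tool pointing down it reaches from about 0.35 to 0.9 m from the base axis. Payload 8.1 kg.
Tool frame: the origin (TCP) lies midway between the tips of the shut fingers; the grasp point (between the pads) lies 19 mm behind it; z points along the fingers, y is the line along which they close (so a half turn about z gives the same grasp; the last joint's range is limited). The gripper opens to 92 mm and grips with 3 to 60 N. Pads are 19 mm wide; open, the fingers measure 130 mm over their backs; the gripper's body (75 mm by 190 mm) begins 47 mm behind the grasp point.
Start: joints at [-1.207, 0.434, 0.025, 1.573, -0.012, 1.134, -0.075], TCP at [0.281, 0.558, 0.227] pointing down, gripper open.
Joint ranges: [-2.62, 2.62], [-0.44, 2.09], [-1.27, 1.32], [0.08, 2.57], [-1.32, 4.46], [0.12, 2], [-2.74, 2.74]. Speed limits (rad/s): [2.22, 2.22, 3.01, 3.01, 3.14, 3.14, 3.14].

## Interface

Orientations are given as a rotation vector (axis times angle).
In Python, from cell import observe, get_image, camera_model, sign_off, recognise, silhouettes gives the robot as it stands.
- The arm moves only by the tool apply_moves, never from a script. Its argument "motion" is a list of rows, each an object of numbers: "x", "y", "z": the shift along the world's x, y, z in cm; "yaw": the turn about the world's z in degrees; "hand": the opening, from -1 (shut) to 1 (fully open), so that 0 is half open. In form: [{"x": .., "y": .., "z": .., "yaw": .., "hand": ..}, ...]. A call has 1 to 10 rows; each row is the pose to reach, as a shift and turn from the pose commanded when the call began; what a row does not reach only later rows make up. A row lasts 1/8 s, in which the tool goes at most 62.5 mm and 10.7 degrees, less where a joint would pass 70% of its speed; a pose out of reach is approached as far as the arm can. A call with a gripper value outside its range is refused whole. The fingers move at their own pace and stop on an object; "newtons" is the grip in N (left out, the last holds). Time passes only in rows, so rows that repeat a pose let the fingers close. It gives the time, the measured TCP pose, the force, the opening and the grip force at its end, in the units of the state.
- observe(): the state, without advancing time (a new reading comes with each control period).
- get_image(name): name is "side" or "top" or "wrist"; returns the picture (384x512x3 uint8, blue, green, red); there is no depth.
- camera_model(name): a dict with "camera_matrix" (3x3 intrinsics, pixels), "T" (4x4, takes a point from camera to world coordinates). Camera axes: x right, y up, looking along -z (the intrinsics and any distortion apply to the point x, -y, -z); pixel columns grow to the right and rows downward; lengths in m; the calibration is good to about 2 mm. The wrist camera is an equidistant fisheye: a pixel r from the principal point sees the ray r / f radians off the axis. A picture is of the moment at which its call begins: read the wrist's pose just before it. camera_model takes no time and is no camera call; for the wrist camera it gives the pose at the moment of the call.
- sign_off(): hands the job in; it is judged then, once.
Trained networks look in the newest picture that a camera, given by its name, has taken for a name from the list of things; names that differ only in an ending like _2 or _b are one class to them, and where a whole thing is asked for, a point or a joint stands for the part that bears it (a point fixed in the world has none). Each returns a list of dicts, best first, with "p" (0 to 1); they miss things now and then, are a little off and sometimes report something else, mostly with a low value. They report only what shows in the picture. A call takes as long as a camera call. They do not tell look-alikes from the thing itself.
- recognise(query, camera): "rect" ([left, top, right, bottom] in pixels, round what is visible of it).
- silhouettes(query, camera): "mask" (384x512 bool, what is visible of it) and "rect" ([left, top, right, bottom] in pixels, round what is visible of it).
The state is a dict: "clock": time; "joints": joint angles; "dq": joint speeds; "joint_efforts": joint torques, N m; "position": TCP position; "ee_rot": TCP orientation; "force": force on the tool from outside, world axes, zero at the start; "ft_torque": the same for the moment, N m; "width": opening from 0.0 (shut) to 1.0 (fully open); "gripper_force": force on a finger pad.
Only numpy, scipy, OpenCV 4.12 (cv2) and the standard library are available. Lean on these libraries where they do the work, as an engineer would, in place of code of your own. Each camera call takes 0.05 s, during which the arm holds its last target. There are 200 camera calls.

## Task

Take the green test piece from the tray and seat it fully in the pocket of the test stand. Then pick up the sprung tweezer electrodes, keep them level, and bring their two steel discs one on each side of the green piece, facing its brass contact spots, clear of it and without pressing on it; squeeze until the index line meets the red 12 mm mark of their scale, never squeezing the discs shut, and hold that gap steady so that the leads can be connected. Finish while still holding the tweezers there, free of everything else, with the other test pieces, cups, bottle and jar left where they are.

Things in the scene. Friction and masses are not known exactly. Their poses are not given: they have to be found in the camera images.
- piece_green: green plastic test piece, 30 g, loose, standing in the tray beside a red and a black one of the same shape (which place is which changes). Origin: centre of its underside; z up. Foot 14 (x) x 24 (y) x 12 mm high; on it, centred, an upright plate 6 mm thick (x), 20 mm wide (y), to 54 mm above the underside. Take it by the plate's narrow edges (20 mm along y). A half turn about z makes no difference
- piece_green_pad (a point): centre of the green piece's plate, 40 mm above its underside, halfway between the two round brass contact spots (10 mm) on the plate's broad faces (the faces look along the piece's x)
- piece_red: red test piece, same shape, 30 g; stays in the tray
- piece_black: black test piece, same shape, 30 g; stays in the tray
- tray: aluminium tray, fixed, 170 (x) x 70 (y) x 18 mm high, 4 mm floor and walls, origin under its centre; the pieces stand on its floor in a row along its x, 52 mm apart, their x roughly along the tray's x
- stand: test stand, fixed: dark base plate 64 (x) x 84 (y) x 8 mm with a white block 34 (x) x 44 (y) mm centred on it, top at 38 mm; origin: centre of the underside. A rectangular pocket in the block's top, 15.7 (x) x 25.7 (y) mm, 12 mm deep, with a 1.5 mm chamfer, takes the foot of a test piece one way (or turned by half a turn)
- pocket (a point): centre of the pocket's floor, 26 mm above the stand's underside (12 mm below the block's top): the seated piece's origin lies here
- tweezers: tweezer electrodes, loose, lying level in the rest, 56 g. Origin: on the underside, midway between the finger grips; x to the tips, y the closing line, z up. A black rear block (x -79 to -61 mm, 16 mm wide, 14 high; two brass pins behind it to x -89) carries two white sprung blades, 12 mm high, pivoted at x -65, y +-5 mm. Steel discs 12 mm across on steel tips face each other, x +50 mm, 7 mm up
- grip_l (a point): centre of the outer face of the left (+y) black finger grip, 7 mm above the tweezers' underside; grips 36 mm long (x -18 to +18), 14 mm high. Width over both grips here: 38 mm untouched (30 mm gap), about 27.6 mm at the 12 mm gap (grips nearly parallel); 1 mm less width closes the gap by about 1.7 mm. It takes about 2 N a side for a 22 mm gap, 5 N for 12 mm; it springs back, nothing locks
- grip_r (a point): centre of the outer face of the right (-y) finger grip, likewise
- index (a point): on the black index line along the top of the left blade, where it passes under the gap scale: a bare metal strip fixed to the right blade, lying across both blades on top at x +23 mm. The strip's red line lies over this point when the gap is 12 mm; the black ticks are 2 mm of disc gap apart
- discs_mid (a point): point midway between the two discs, on the tweezers' centre line, 50 mm ahead of the origin and 7 mm above the underside
- disc_l (a point): centre of the inner face of the left disc (the tweezers' +y side); the gap is the distance from here to disc_r
- disc_r (a point): centre of the inner face of the right disc
- blade_l (a joint): squeeze angle of the left blade: 0 untouched (30 mm gap), 0.079 rad at the 12 mm mark, 0.113 stop (about 4 mm gap). The right blade mirrors it
- rest: rest holding the tweezers, fixed: base plate 136 x 70 x 8 mm, two saddles carrying the tweezers' underside 40 mm above the bench, one under the blades (30 to 38 mm ahead of the origin, 60 mm wide), one under the rear block (66 to 76 mm behind it), with end lugs to 48 mm. Axes and x, y as of the tweezers lying in it (to 3 mm); origin at bench height. The space under the finger grips is free
- cup_red: specimen cup with red lid, 57 mm wide, 60 mm high, bystander, loose
- cup_blue: specimen cup with blue lid, 57 mm wide, 60 mm high, bystander, loose
- iodine_bottle: brown dropper bottle, 38 mm wide, 107 mm high, bystander, loose
- jar: small white jar, 27 mm wide, 51 mm high, bystander, loose
There are look-alikes about, which are no part of the job. Of the things shaped like the piece_green, the green one is meant.

How it is judged:
By the outcome, as a careful person would: the job done as asked, in the order asked, and still so for the second after the job is handed in, while the arm keeps its last pose, push and grip.
It also fails if it takes over 61 s, if anything falls off the work surface, if the arm or the gripper's body presses on something with over 40 N, if the wrist force passes 120 N, or if a joint passes its speed limit or range.

## Working session

There is one attempt and no reset: what is moved stays moved. The work goes in short steps, Python scripts to look and compute and a tool call to move; the robot and the scene stay as the last step left them, time stands still between calls to the robot, and variables do not carry over. Pictures are saved under pics/ and viewed, at most 10 in all, crops included, and the job is handed in when it is done.

Besides the shell and the picture viewer there is one more tool, called after "Call:" by a JSON object that holds its "api" and its "payload". apply_moves: Moves the arm, as the interface text tells. Its arguments: {"type":"object","properties":{"motion":{"type":"array","items":{"type":"object","properties":{"x":{"type":"number"},"y":{"type":"number"},"z":{"type":"number"},"yaw":{"type":"number"},"hand":{"type":"number"}}}},"newtons":{"type":"number"}},"required":["motion"]}

```bash
ls; mkdir -p pics; python3 - <<'E'
from cell import *
import cv2,numpy as np
s=observe();print({k:np.round(v,3).tolist() for k,v in s.items()})
ims=[]
for c in ["side","top","wrist"]:
    im=get_image(c);cv2.imwrite(f"pics/{c}0.png",im);ims.append(im)
    m=camera_model(c);print(c,np.round(m["camera_matrix"],1).tolist(),np.round(m["T"],3).tolist(),[k for k in m])
    for q in ["piece_green","tweezers","stand","tray","rest"]:
        print(c,q,[(round(float(d["p"]),2),np.round(d["rect"]).tolist()) for d in recognise(q,c)][:4])
E
```

```text
pics
{'clock': 0.0, 'joints': [-1.207, 0.435, 0.025, 1.574, -0.012, 1.134, -0.075], 'dq': [-0.002, 0.0, 0.0, 0.001, 0.0, -0.001, 0.0], 'joint_efforts': [0.001, -66.785, 0.985, -31.446, -0.061, 0.043, 0.0], 'position': [0.281, 0.558, 0.226], 'ee_rot': [-0.727, -3.056, 0.002], 'force': [0.059, 0.205, -0.35], 'ft_torque': [-0.007, 0.0, 0.011], 'gripper_force': 0.0, 'width': 1.001}
side [[391.2, 0.0, 255.5], [0.0, 391.2, 190.9], [0.0, 0.0, 1.0]] [[-0.958, 0.177, -0.226, 0.4], [-0.287, -0.627, 0.724, 0.487], [-0.013, 0.759, 0.651, 0.627], [0.0, 0.0, 0.0, 1.0]] ['camera_matrix', 'T']
side piece_green [(0.79, [197.0, 237.0, 208.0, 261.0]), (0.74, [178.0, 274.0, 192.0, 300.0]), (0.58, [250.0, 230.0, 261.0, 253.0])]
side tweezers [(0.78, [291.0, 157.0, 326.0, 197.0])]
side stand [(0.72, [280.0, 258.0, 321.0, 302.0]), (0.31, [195.0, 235.0, 209.0, 261.0])]
side tray [(0.69, [281.0, 163.0, 330.0, 210.0]), (0.66, [280.0, 258.0, 319.0, 303.0]), (0.57, [185.0, 203.0, 244.0, 275.0])]
side rest [(0.66, [278.0, 160.0, 331.0, 210.0]), (0.44, [288.0, 157.0, 324.0, 197.0])]
top [[387.6, 0.0, 255.5], [0.0, 387.6, 189.5], [0.0, 0.0, 1.0]] [[-0.006, 0.996, -0.086, 0.533], [-1.0, -0.006, -0.005, -0.134], [-0.006, 0.086, 0.996, 0.976], [0.0, 0.0, 0.0, 1.0]] ['camera_matrix', 'T']
top piece_green [(0.59, [211.0, 206.0, 216.0, 215.0]), (0.51, [148.0, 167.0, 164.0, 180.0]), (0.48, [191.0, 167.0, 198.0, 178.0])]
top tweezers [(0.91, [276.0, 223.0, 335.0, 248.0])]
top stand [(0.83, [177.0, 240.0, 211.0, 268.0])]
top tray [(0.64, [179.0, 160.0, 253.0, 193.0])]
top rest [(0.81, [277.0, 221.0, 334.0, 254.0])]
wrist [[297.3, 0.0, 249.9], [0.0, 297.3, 192.5], [0.0, 0.0, 1.0]] [[0.449, -0.86, -0.241, 0.216], [0.893, 0.432, 0.122, 0.59], [-0.001, -0.27, 0.963, 0.383], [0.0, 0.0, 0.0, 1.0]] ['camera_matrix', 'T']
wrist piece_green []
wrist tweezers []
wrist stand []
wrist tray []
wrist rest []
```

```bash
python3 - <<'E'
import cv2,numpy as np
a=cv2.imread("pics/top0.png")[140:280,120:360];b=cv2.imread("pics/side0.png")[140:315,150:350]
cv2.imwrite("pics/a.png",np.vstack([cv2.resize(a,(514,300),interpolation=2),cv2.resize(b,(514,300),interpolation=2)]))
E
```

```text
(no output)
```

View pics/a.png

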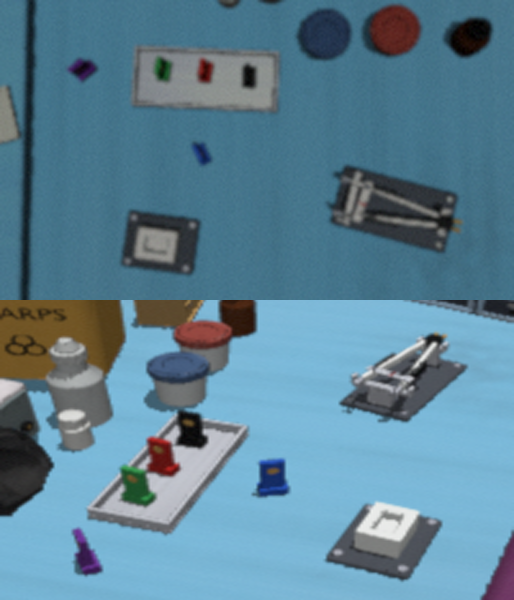

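View pics/top0.png

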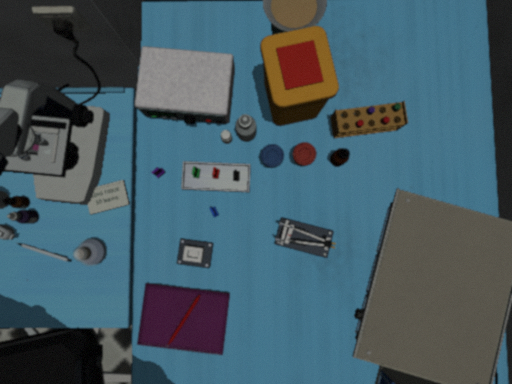

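Top and side views: look-alikes for the piece are green in tray (top 195,172), red (215,172), black (236,175), blue loose (213,211), purple lying (158,172). The green one in the tray is meant. The stand is at (194,253), and the tweezers at (305,236) have their tips to the left (+y). Next I triangulate.

```bash
cat > h.py <<'E'
from cell import *
import cv2,numpy as np
from scipy.optimize import least_squares
def ray(c,px,m=None):
    m=m or camera_model(c);K=m["camera_matrix"];T=np.array(m["T"])
    u=(px[0]-K[0][2])/K[0][0];v=(px[1]-K[1][2])/K[1][1]
    if c=="wrist":
        r=np.hypot(u,v);s=np.sin(r)/r if r>1e-9 else 1;d=np.array([u*s,-v*s,-np.cos(r)])
    else: d=np.array([u,-v,-1.])
    return T[:3,3],T[:3,:3]@d
def at(c,px,z,m=None):
    o,d=ray(c,px,m);return o+d*(z-o[2])/d[2]
def proj(c,P,m=None):
    m=m or camera_model(c);K=m["camera_matrix"];T=np.array(m["T"])
    p=(np.atleast_2d(P)-T[:3,3])@T[:3,:3];x,y,z=p[:,0],-p[:,1],-p[:,2]
    if c=="wrist":
        h=np.hypot(x,y);t=np.arctan2(h,z);k=np.where(h>1e-9,t/np.maximum(h,1e-9),1/z)
    else:k=1/z
    return np.c_[K[0][0]*x*k+K[0][2],K[1][1]*y*k+K[1][2]]
def st():
    s=observe();print(round(s["clock"],2),np.round(s["position"],4),np.round(s["ee_rot"],3),"F",np.round(s["force"],1),"w",round(s["width"]*92,1),"g",round(s["gripper_force"],1));return s
def yawof(m): return None
E
python3 - <<'E'
from h import *
for n,px,z in [("green",(194.5,172),.04),("stand",(193,254),.038),("twz",(305,236),.045),("bottleL",(90,250),.05),("microscope",(100,140),.1),("tableedge",(133,200),0),("traymid",(216,177),.018),("incub",(375,300),.3),("orange",(300,60),.2),("jar",(226,136),.05),("bottle",(340,156),.1)]:
    print(n,np.round(at("top",px,z),3))
s=observe()
from scipy.spatial.transform import Rotation as R
print(np.round(R.from_rotvec(s["ee_rot"]).as_matrix(),3))
cv2.imwrite("pics/sw.png",np.hstack([cv2.resize(cv2.imread("pics/side0.png"),(400,300)),cv2.resize(cv2.imread("pics/wrist0.png"),(400,300))]))
E
```

```text
green [0.658 0.02  0.04 ]
stand [0.46  0.022 0.038]
twz [ 0.501 -0.246  0.045]
bottleL [0.471 0.265 0.05 ]
microscope [0.725 0.228 0.1  ]
tableedge [0.593 0.181 0.   ]
traymid [ 0.648 -0.031  0.018]
incub [ 0.401 -0.333  0.3  ]
orange [ 0.868 -0.223  0.2  ]
jar [ 0.744 -0.058  0.05 ]
bottle [ 0.684 -0.323  0.1  ]
[[-0.893  0.45   0.   ]
 [ 0.45   0.893  0.   ]
 [-0.     0.    -1.   ]]
```

View pics/sw.png

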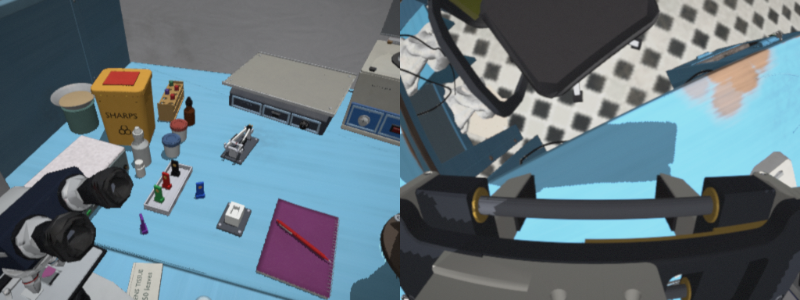

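The side view shows the tray, stand and rest clear. The microscope and bottle are on the left (x>0.45, y>0.2), so I pass inside them at a raised height.

Call:
{"api": "apply_moves", "payload": {"motion": [{"z":5},{"x":1,"y":-3,"z":8,"yaw":-5},{"x":2,"y":-8,"z":9,"yaw":-10},{"x":3,"y":-14,"z":9,"yaw":-18},{"x":4,"y":-20,"z":9,"yaw":-26},{"x":5,"y":-26,"z":9,"yaw":-34},{"x":7,"y":-31,"z":9,"yaw":-42},{"x":9,"y":-36.5,"z":9,"yaw":-50},{"x":12,"y":-41,"z":9,"yaw":-57},{"x":16,"y":-45,"z":9,"yaw":-63}]}}

```text
schema error: expected keys x, y, z, yaw, hand
```

Call:
{"api": "apply_moves", "payload": {"motion": [{"x":4,"y":-2.5},{"x":8,"y":-5,"z":-1},{"x":12,"y":-7,"z":-2},{"x":15,"y":-8,"z":-3},{"x":15,"y":-8,"z":-3},{"x":15,"y":-8,"z":-3}]}}

```text
schema error: expected keys x, y, z, yaw, hand
```

```bash
python3 - <<'E'
from h import *
s=st();m=camera_model("wrist")
print(np.round(s["joints"],2))
im=get_image("wrist");cv2.imwrite("pics/w1.png",im)
for c in ["wrist"]:
  for q in ["piece_green","stand","tray","tweezers"]:
    for d in silhouettes(q,c)[:4]:
        ys,xs=np.nonzero(d["mask"]);col=np.median(im[d["mask"]],axis=0)
        print(q,round(float(d["p"]),2),np.round(d["rect"]),"bgr",col,np.round(at(c,(xs.mean(),ys.mean()),.03,m),3))
cv2.imwrite("pics/w1b.png",cv2.resize(im,(800,600)))
E
```

```text
0.9 [0.2813 0.5581 0.2267] [0.727 3.056 0.   ] F [-0.1 -0.5 -0.3] w 92.3 g 0.0
[-1.21  0.43  0.03  1.57 -0.01  1.13 -0.08]
```

View pics/w1b.png

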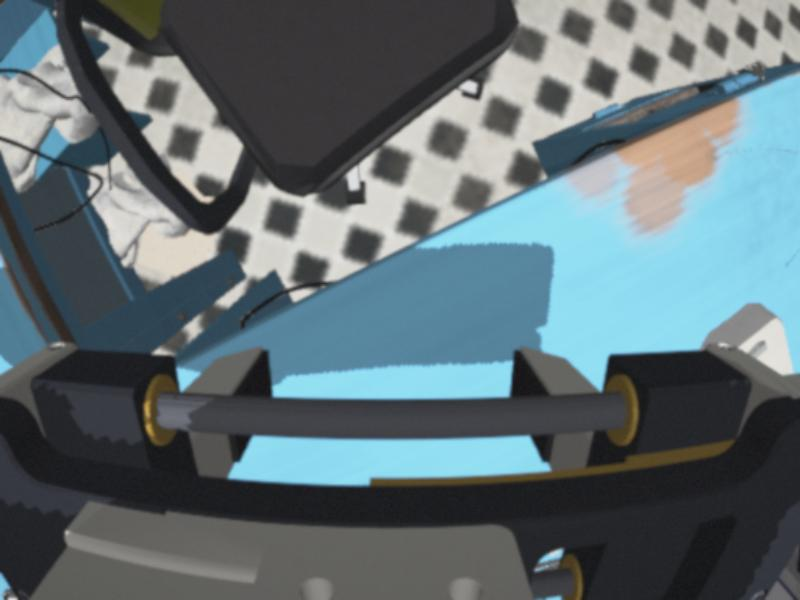

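Call:
{"api": "apply_moves", "payload": {"motion": [{"x":0,"y":0,"z":5,"yaw":0,"hand":1},{"x":1,"y":-3,"z":8,"yaw":-5,"hand":1},{"x":2,"y":-8,"z":9,"yaw":-10,"hand":1},{"x":3,"y":-14,"z":9,"yaw":-18,"hand":1},{"x":4,"y":-20,"z":9,"yaw":-26,"hand":1},{"x":5,"y":-26,"z":9,"yaw":-34,"hand":1},{"x":7,"y":-31,"z":9,"yaw":-42,"hand":1},{"x":9,"y":-36.5,"z":9,"yaw":-50,"hand":1},{"x":12,"y":-41,"z":9,"yaw":-57,"hand":1},{"x":16,"y":-45,"z":9,"yaw":-63,"hand":1}]}}

```text
clock: 2.4
position: [0.4417, 0.1065, 0.3174]
ee_rot: [-2.22, -2.222, -0.003]
force: [1.8, 3.1, 0.0]
width: 1.0
gripper_force: 0.0
```

Call:
{"api": "apply_moves", "payload": {"motion": [{"x":4,"y":-3,"z":0,"yaw":0,"hand":1},{"x":8,"y":-6,"z":-1,"yaw":0,"hand":1},{"x":12,"y":-9,"z":-2,"yaw":0,"hand":1},{"x":16,"y":-13,"z":-3,"yaw":0,"hand":1},{"x":18,"y":-15,"z":-3,"yaw":0,"hand":1},{"x":18,"y":-15,"z":-3,"yaw":0,"hand":1},{"x":18,"y":-15,"z":-3,"yaw":0,"hand":1}]}}

```text
clock: 3.28
position: [0.621, -0.0412, 0.2866]
ee_rot: [-2.216, -2.226, -0.0]
force: [-0.9, -0.2, 0.3]
width: 0.996
gripper_force: 0.0
```

```bash
python3 - <<'E'
from h import *
s=st();m=camera_model("wrist")
print(np.round(s["joints"],2))
im=get_image("wrist");cv2.imwrite("pics/w1.png",im)
for c in ["wrist"]:
  for q in ["piece_green","stand","tray","tweezers"]:
    for d in silhouettes(q,c)[:4]:
        ys,xs=np.nonzero(d["mask"]);col=np.median(im[d["mask"]],axis=0)
        print(q,round(float(d["p"]),2),np.round(d["rect"]),"bgr",col,np.round(at(c,(xs.mean(),ys.mean()),.03,m),3))
cv2.imwrite("pics/w1b.png",cv2.resize(im,(800,600)))
E
```

```text
3.27 [ 0.621  -0.0412  0.2866] [-2.216 -2.226 -0.   ] F [-0.9 -0.2  0.3] w 91.7 g 0.0
[-0.41  0.42  0.58  1.52 -0.24  1.27  0.21]
piece_green 0.63 [270. 113. 291. 124.] bgr [49. 97. 30.] [0.659 0.021 0.03 ]
piece_green 0.54 [197. 144. 217. 155.] bgr [185.  98.  57.] [ 0.562 -0.023  0.03 ]
piece_green 0.52 [271.  42. 290.  66.] bgr [153.  71. 104.] [0.66  0.111 0.03 ]
piece_green 0.33 [283. 224. 316. 256.] bgr [131.  95.  76.] [ 0.694 -0.163  0.03 ]
stand 0.84 [123.  91. 167. 148.] bgr [111. 101.  96.] [0.47  0.024 0.03 ]
tray 0.72 [176. 281. 188. 301.] bgr [157. 156. 160.] [ 0.508 -0.254  0.03 ]
tray 0.63 [240.  92. 296. 211.] bgr [128. 122. 122.] [ 0.647 -0.023  0.03 ]
tweezers 0.75 [323. 164. 346. 182.] bgr [154. 154. 151.] [ 0.746 -0.054  0.03 ]
tweezers 0.74 [281. 225. 318. 256.] bgr [131.  95.  76.] [ 0.695 -0.163  0.03 ]
tweezers 0.59 [120.  89. 167. 150.] bgr [112. 102.  97.] [0.47  0.023 0.03 ]
tweezers 0.58 [162. 277. 187. 312.] bgr [167.  166.  170.5] [ 0.49  -0.264  0.03 ]
```

View pics/w1b.png

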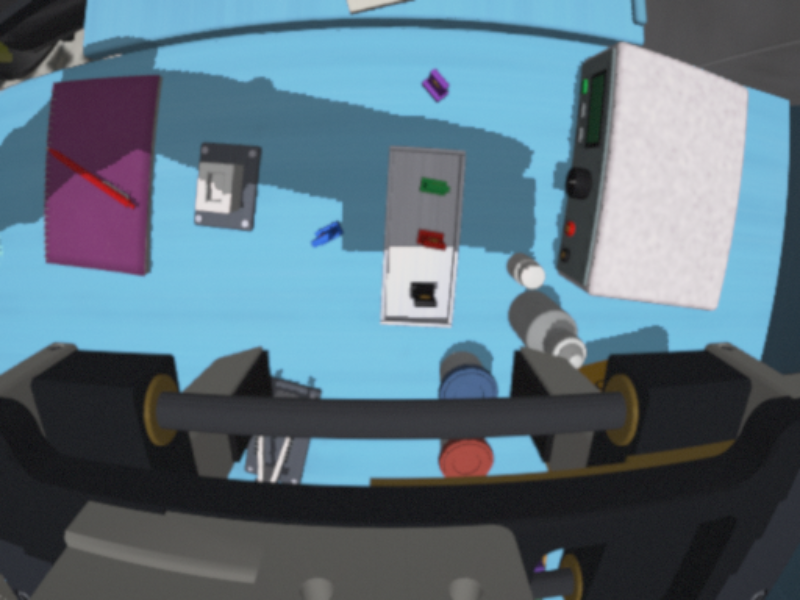

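Wrist picture: green piece in the tray at (279,119) of 512x384, red (276,152), black (271,188), stand (144,116), blue decoy (208,150), purple decoy (278,54), jar (335,173). I move closer for a precise measurement.

Call:
{"api": "apply_moves", "payload": {"motion": [{"x":2,"y":1.5,"z":-5,"yaw":0,"hand":1},{"x":3,"y":2.5,"z":-10,"yaw":0,"hand":0.3},{"x":3.5,"y":2.5,"z":-12,"yaw":0,"hand":0.3},{"x":3.5,"y":2.5,"z":-12,"yaw":0,"hand":0.3},{"x":3.5,"y":2.5,"z":-12,"yaw":0,"hand":0.3}]}}

```text
clock: 4.15
position: [0.6571, -0.018, 0.1689]
ee_rot: [2.216, 2.223, 0.003]
force: [0.1, -0.0, 0.3]
width: 0.658
gripper_force: 0.0
```

```bash
python3 - <<'E'
from h import *
m0=camera_model("wrist")
s=st();m=camera_model("wrist")
im=get_image("wrist");cv2.imwrite("pics/w2.png",im);np.save("m2.npy",m,allow_pickle=True)
for q in ["piece_green","stand"]:
    for d in silhouettes(q,"wrist")[:3]:
        M=d["mask"];ys,xs=np.nonzero(M);print(q,round(float(d["p"]),2),np.round(d["rect"]),"bgr",np.median(im[M],axis=0),np.round(at("wrist",(xs.mean(),ys.mean()),.03,m),3))
hsv=cv2.cvtColor(im,cv2.COLOR_BGR2HSV)
g=((hsv[...,0]>40)&(hsv[...,0]<80)&(hsv[...,1]>110)).astype(np.uint8)
n,l,stt,c=cv2.connectedComponentsWithStats(g)
for i in range(1,n):
    if stt[i,4]>40:print(stt[i],c[i])
print("box edge",[np.round(at("wrist",(368,122),z,np.load("m2.npy",allow_pickle=True).item()),3) for z in()])
x,y=277,150
i=max(range(1,n),key=lambda i:stt[i,4]);x,y=map(int,c[i])
x0,y0=max(0,x-60),max(0,y-45)
cv2.imwrite("pics/w2c.png",cv2.resize(im[y0:y0+90,x0:x0+120],(800,600),interpolation=2));print(x0,y0)
E
```

```text
4.15 [ 0.6571 -0.018   0.1689] [2.216 2.223 0.003] F [ 0.1 -0.   0.3] w 60.6 g 0.0
piece_green 0.89 [239. 134. 265. 153.] bgr [ 53. 104.  32.] [0.659 0.022 0.03 ]
piece_green 0.74 [145. 174. 178. 199.] bgr [181.  95.  51.] [ 0.565 -0.022  0.03 ]
stand 0.58 [ 59. 113. 116. 182.] bgr [114. 104.  99.] [0.476 0.027 0.03 ]
[389  44  16  62 597] [396.60469012  74.43048576]
[382  47   7  14  79] [385.30379747  53.6835443 ]
[241 136  23  17 287] [252.01393728 143.79790941]
box edge []
336 29
```

View pics/w2c.png

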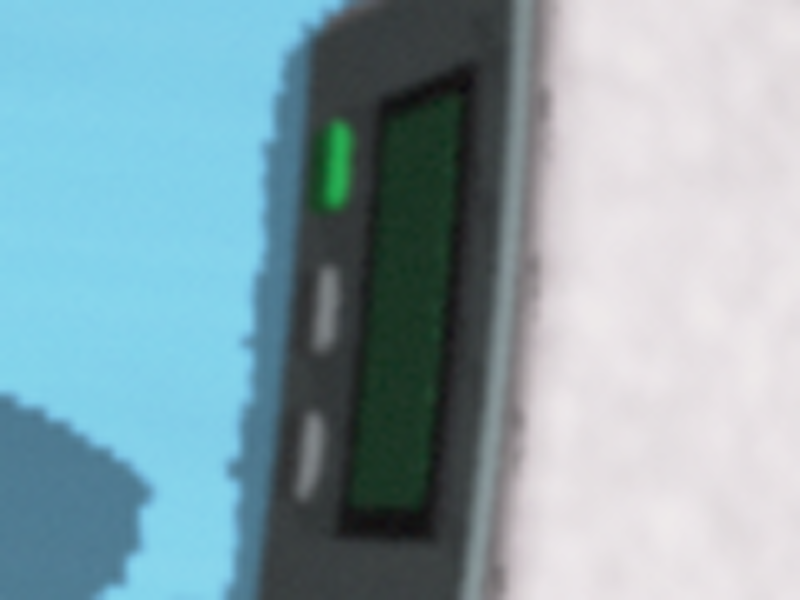

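That crop is of the instrument's display on the right, which isn't relevant. The green piece is at (252,144). I fit its pose by silhouette and crop correctly.

```bash
cat >> h.py <<'E'
from scipy.optimize import minimize
def box(x0,x1,y0,y1,z0,z1): return np.array([[x,y,z] for x in(x0,x1) for y in(y0,y1) for z in(z0,z1)])
PIECE=[box(-.007,.007,-.012,.012,0,.012),box(-.003,.003,-.010,.010,.012,.054)]
def render(c,m,boxes,p,z,S=4,shape=(384,512)):
    a=p[2];Rz=np.array([[np.cos(a),-np.sin(a),0],[np.sin(a),np.cos(a),0],[0,0,1]])
    im=np.zeros((shape[0]*S,shape[1]*S),np.uint8)
    for b in boxes:
        # densify so fisheye is handled
        q=proj(c,b@Rz.T+[p[0],p[1],z],m)
        h=cv2.convexHull(np.round(((q+.5)*S-.5)*16).astype(np.int32))
        cv2.fillConvexPoly(im,h,255,shift=4)
    return im
def fit(c,m,mask,boxes,p0,z,S=4):
    ys,xs=np.nonzero(mask);r0,r1,c0,c1=ys.min()-15,ys.max()+15,xs.min()-15,xs.max()+15
    t=cv2.GaussianBlur(mask.astype(np.float32),(0,0),.7)
    def cost(v):
        p=(p0[0]+v[0]/1e3,p0[1]+v[1]/1e3,p0[2]+v[2]/30)
        r=cv2.resize(render(c,m,boxes,p,z,S),(512,384),interpolation=cv2.INTER_AREA)/255.
        r=cv2.GaussianBlur(r,(0,0),.7);return float((((r-t)[max(r0,0):r1,max(c0,0):c1])**2).sum())
    best=min((minimize(cost,[0,0,k],method="Nelder-Mead",options=dict(initial_simplex=np.array([[0,0,k],[4,0,k],[0,4,k],[0,0,k+4]]),xatol=.02,fatol=.01)) for k in(-6,0,6)),key=lambda r:r.fun)
    v=best.x;return np.array([p0[0]+v[0]/1e3,p0[1]+v[1]/1e3,p0[2]+v[2]/30]),best.fun/mask.sum()
E
python3 - <<'E'
from h import *
m=np.load("m2.npy",allow_pickle=True).item();im=cv2.imread("pics/w2.png")
d=silhouettes("piece_green","wrist")[0];M=d["mask"]
p,e=fit("wrist",m,M,PIECE,(.659,.022,np.pi/2),.004);print("net",np.round(p,4),np.degrees(p[2]),e)
hsv=cv2.cvtColor(im,cv2.COLOR_BGR2HSV);G=((hsv[...,0]>40)&(hsv[...,0]<80)&(hsv[...,1]>110));G[:,300:]=0
p2,e=fit("wrist",m,G,PIECE,(.659,.022,np.pi/2),.004);print("hsv",np.round(p2,4),np.degrees(p2[2]),e)
for c in("top",):
    it=cv2.imread("pics/top0.png");h=cv2.cvtColor(it,cv2.COLOR_BGR2HSV);G=((h[...,0]>40)&(h[...,0]<85)&(h[...,1]>90));G[:160]=0;G[185:]=0;G[:,:185]=0;G[:,205:]=0
    print(G.sum());p3,e=fit(c,camera_model(c),G,PIECE,(.659,.022,np.pi/2),.004);print(c,np.round(p3,4),np.degrees(p3[2]),e)
x0,y0=190,100
cr=cv2.resize(im[y0:y0+90,x0:x0+120],(800,600),interpolation=2)
for b in PIECE:
    a=p2[2];Rz=np.array([[np.cos(a),-np.sin(a),0],[np.sin(a),np.cos(a),0],[0,0,1]])
    q=(proj("wrist",b@Rz.T+[p2[0],p2[1],.004],m)-[x0,y0]+.5)*800/120
    cv2.polylines(cr,[cv2.convexHull(q.astype(np.int32))],True,(0,0,255),1)
cv2.imwrite("pics/w2d.png",cr)
E
```

```text
net [0.6586 0.021  1.3983] 80.11820003879532 0.018400919311591143
hsv [0.6593 0.0204 1.3938] 79.85918241758877 0.12599131446595
53
top [0.66   0.0203 1.5378] 88.11049790699684 0.20555825426621754
```

View pics/w2d.png

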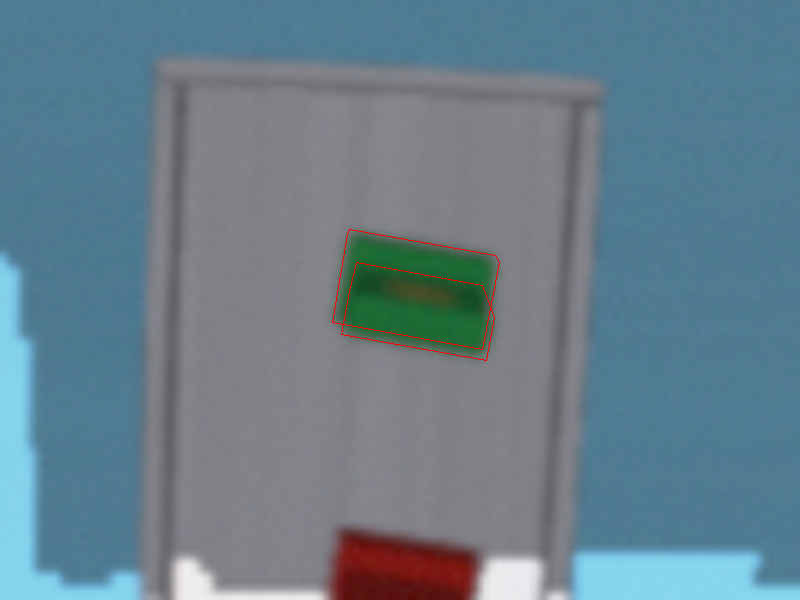

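The crop shows the green piece alone in the tray with the fitted outline (red) lying on it. It is at (0.659, 0.021), yaw about 80°, and the red piece is 52 mm nearer -y. I grasp it.

Call:
{"api": "apply_moves", "payload": {"motion": [{"x":0.2,"y":3.9,"z":-2,"yaw":-5,"hand":0.1},{"x":0.2,"y":3.9,"z":-6,"yaw":-10,"hand":0.1},{"x":0.2,"y":3.9,"z":-10,"yaw":-10,"hand":0.1},{"x":0.2,"y":3.9,"z":-13,"yaw":-10,"hand":0.1},{"x":0.2,"y":3.9,"z":-14.3,"yaw":-10,"hand":0.1},{"x":0.2,"y":3.9,"z":-14.3,"yaw":-10,"hand":0.1},{"x":0.2,"y":3.9,"z":-14.3,"yaw":-10,"hand":-0.2},{"x":0.2,"y":3.9,"z":-14.3,"yaw":-10,"hand":-0.45},{"x":0.2,"y":3.9,"z":-14.3,"yaw":-10,"hand":-0.7},{"x":0.2,"y":3.9,"z":-14.3,"yaw":-10,"hand":-0.7}], "newtons": 15}}

```text
clock: 5.6
position: [0.6586, 0.0222, 0.0242]
ee_rot: [2.402, 2.024, 0.001]
force: [-0.6, 0.7, 3.3]
width: 0.214
gripper_force: 15.0
```

Call:
{"api": "apply_moves", "payload": {"motion": [{"x":0,"y":0,"z":0,"yaw":0,"hand":-0.7},{"x":0,"y":0,"z":0,"yaw":0,"hand":-0.7}], "newtons": 15}}

```text
clock: 5.85
position: [0.6587, 0.0221, 0.0242]
ee_rot: [2.402, 2.024, 0.001]
force: [-0.2, 0.5, 5.8]
width: 0.215
gripper_force: 15.0
```

Call:
{"api": "apply_moves", "payload": {"motion": [{"x":0,"y":0,"z":3,"yaw":0,"hand":-0.7},{"x":0,"y":0,"z":8,"yaw":0,"hand":-0.7},{"x":-2,"y":0,"z":13,"yaw":-10,"hand":-0.7},{"x":-6,"y":0,"z":17,"yaw":-20,"hand":-0.7},{"x":-10,"y":0,"z":18,"yaw":-30,"hand":-0.7},{"x":-14,"y":0,"z":18,"yaw":-40,"hand":-0.7},{"x":-18,"y":0,"z":18,"yaw":-50,"hand":-0.7},{"x":-21,"y":0,"z":18,"yaw":-60,"hand":-0.7},{"x":-24,"y":0,"z":18,"yaw":-70,"hand":-0.7},{"x":-24,"y":0,"z":18,"yaw":-80,"hand":-0.7}]}}

```text
clock: 7.1
position: [0.4158, 0.0224, 0.2032]
ee_rot: [-3.139, 0.001, 0.004]
force: [0.1, 0.6, -0.1]
width: 0.219
gripper_force: 15.0
```

Call:
{"api": "apply_moves", "payload": {"motion": [{"x":0,"y":0,"z":0,"yaw":0,"hand":-0.7},{"x":0,"y":0,"z":0,"yaw":0,"hand":-0.7},{"x":0,"y":0,"z":0,"yaw":0,"hand":-0.7},{"x":0,"y":0,"z":0,"yaw":0,"hand":-0.7}]}}

```text
clock: 7.6
position: [0.4184, 0.0219, 0.2037]
ee_rot: [3.141, 0.008, -0.0]
force: [0.5, 0.2, 0.1]
width: 0.212
gripper_force: 15.0
```

```bash
python3 - <<'E'
from h import *
s=st();m=camera_model("wrist");im=get_image("wrist");cv2.imwrite("pics/w3.png",im);np.save("m3.npy",m,allow_pickle=True)
print(np.round(s["joints"],2))
for d in silhouettes("stand","wrist")[:3]:
    M=d["mask"];ys,xs=np.nonzero(M);print(round(float(d["p"]),2),np.round(d["rect"]),np.median(im[M],axis=0),np.round(at("wrist",(xs.mean(),ys.mean()),.02,m),3))
D=silhouettes("stand","wrist")[0]["mask"];np.save("d3.npy",D)
ST=[box(-.032,.032,-.042,.042,0,.008),box(-.017,.017,-.022,.022,.008,.038)]
p,e=fit("wrist",m,D,ST,(.465,.024,0.),0.);print(np.round(p,4),np.degrees(p[2]),e)
cv2.imwrite("pics/w3b.png",cv2.resize(im,(800,600)))
for d in silhouettes("piece_green","wrist")[:3]: print(d["p"],d["rect"])
E
```

```text
7.6 [0.4184 0.0219 0.2037] [ 3.141  0.008 -0.   ] F [0.5 0.2 0.1] w 19.5 g 15.0
[-1.14  0.17  1.12  2.13 -0.19  0.95 -1.47]
0.76 [210. 109. 287. 166.] [108. 100.  95.] [0.461 0.023 0.02 ]
[ 0.4599  0.0236 -0.1409] -8.074302659583708 0.016362265381561998
0.8 [275.7, 38.2, 300.0, 62.0]
0.59 [231.7, 216.8, 272.1, 254.3]
0.52 [473.7, 0.0, 509.9, 16.5]
```

View pics/w3b.png

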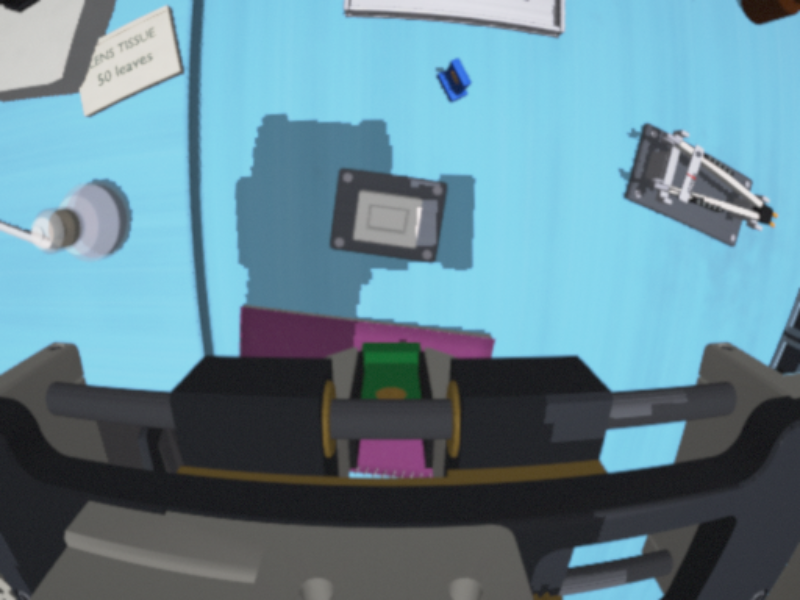

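Picture: stand at about (247,137) of 512x384 with its pocket visible, green piece in the fingers at (250,235), tweezers on the rest at (448,118) with discs toward (405,100). I measure the piece in hand and check the stand in a second camera.

```bash
python3 - <<'E'
from h import *
m=np.load("m3.npy",allow_pickle=True).item();im=cv2.imread("pics/w3.png")
ST=[box(-.032,.032,-.042,.042,0,.008),box(-.017,.017,-.022,.022,.008,.038)]
for c in("top","side"):
    get_image(c)
    for d in silhouettes("stand",c)[:1]:
        if d["p"]>.5:
            p,e=fit(c,camera_model(c),d["mask"],ST,(.46,.0236,-.14),0.);print(c,d["p"],np.round(p,4),np.degrees(p[2]),e)
hsv=cv2.cvtColor(im,cv2.COLOR_BGR2HSV);G=((hsv[...,0]>40)&(hsv[...,0]<80)&(hsv[...,1]>90));G[:200]=0;G[275:]=0;G[:,:215]=0;G[:,285:]=0
for r in range(216,256,3):
    x=np.nonzero(G[r])[0];print(r,(x.min(),x.max()) if len(x) else None,end=" ")
print()
T=np.array(m["T"]);tcp=np.array([.4184,.0219,.2037])
def cost(v):
    p=(tcp[0]+v[0]/1e3,tcp[1]+v[1]/1e3,v[2]/30)
    r=cv2.resize(render("wrist",m,PIECE,p,tcp[2]-.0202+v[3]/1e3,4),(512,384),interpolation=cv2.INTER_AREA)/255.
    return float(((r-G)[205:253,215:285]**2).sum())
b=minimize(cost,[0,0,0,0],method="Nelder-Mead",options=dict(initial_simplex=np.vstack([np.zeros(4),np.eye(4)*3]),maxiter=600));print("piece rel tcp mm, yaw deg, dz",b.x[:2],np.degrees(b.x[2]/30),b.x[3],b.fun,G[205:253].sum())
for dz in(0,):
    f=lambda v:cost([v[0],v[1],v[2],dz]);b=minimize(f,[0,0,0],method="Nelder-Mead",options=dict(initial_simplex=np.vstack([np.zeros(3),np.eye(3)*3])));print(dz,b.x[:2],np.degrees(b.x[2]/30),b.fun)
E
```

```text
top 0.71 [ 0.4604  0.024  -0.138 ] -7.908847629703068 0.005898140140981835
side 0.89 [ 0.4593  0.0213 -0.1413] -8.095966640209618 0.013126417620884177
216 None 219 None 222 (np.int64(233), np.int64(267)) 225 (np.int64(232), np.int64(268)) 228 (np.int64(232), np.int64(268)) 231 (np.int64(232), np.int64(268)) 234 (np.int64(232), np.int64(267)) 237 (np.int64(232), np.int64(268)) 240 (np.int64(232), np.int64(267)) 243 (np.int64(232), np.int64(268)) 246 (np.int64(232), np.int64(268)) 249 (np.int64(231), np.int64(269)) 252 (np.int64(231), np.int64(269)) 255 (np.int64(239), np.int64(267)) 
piece rel tcp mm, yaw deg, dz [-6.87298108 -0.70777117] 0.37932685039949104 -12.955036083468439 110.05322568242983 1137
0 [-1.90045217 -0.72234628] 0.7087647645042743 157.45917723952326
```

Call:
{"api": "apply_moves", "payload": {"motion": [{"x":2,"y":0,"z":-2,"yaw":-4,"hand":-0.7},{"x":4.3,"y":0.1,"z":-6,"yaw":-8.5,"hand":-0.7},{"x":4.3,"y":0.1,"z":-10,"yaw":-8.5,"hand":-0.7},{"x":4.3,"y":0.1,"z":-13,"yaw":-8.5,"hand":-0.7},{"x":4.3,"y":0.1,"z":-13.7,"yaw":-8.5,"hand":-0.7},{"x":4.3,"y":0.1,"z":-13.7,"yaw":-8.5,"hand":-0.7},{"x":4.3,"y":0.1,"z":-13.7,"yaw":-8.5,"hand":-0.7}]}}

```text
clock: 8.88
position: [0.4621, 0.0233, 0.0678]
ee_rot: [-3.133, 0.226, -0.003]
force: [-0.1, 0.2, 0.1]
width: 0.216
gripper_force: 15.0
```

```bash
python3 - <<'E'
from h import *
s=st()
ST=[box(-.032,.032,-.042,.042,0,.008),box(-.017,.017,-.022,.022,.008,.038)]
im=get_image("side");cv2.imwrite("pics/s4.png",im);m=camera_model("side")
D=silhouettes("piece_green","side")
for d in D[:5]:
    M=d["mask"];print(round(float(d["p"]),2),np.round(d["rect"]),np.median(im[M],axis=0))
hsv=cv2.cvtColor(im,cv2.COLOR_BGR2HSV);G=((hsv[...,0]>40)&(hsv[...,0]<80)&(hsv[...,1]>90))
G[:230]=0;G[:,:270]=0;G[:,335:]=0;print(G.sum())
w=get_image("wrist");cv2.imwrite("pics/w4.png",w)
a=cv2.resize(im[225:315,255:345],(400,400),interpolation=2);b=cv2.resize(w[150:310,170:330],(400,400),interpolation=2)
cv2.imwrite("pics/s4b.png",np.hstack([a,b]))
E
```

```text
8.88 [0.4621 0.0233 0.0678] [-3.133e+00  2.260e-01 -3.000e-03] F [-0.1  0.2  0.1] w 19.9 g 15.0
0.72 [252. 228. 261. 252.] [129.  73.  39.]
0.58 [177. 273. 192. 302.] [133.  56.  94.]
0
```

View pics/s4b.png

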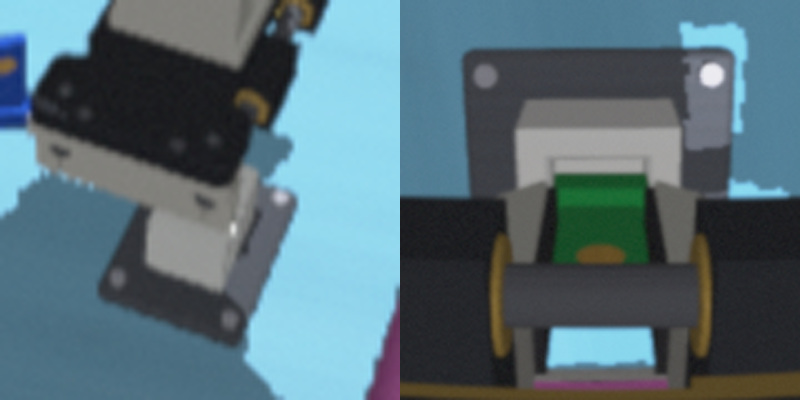

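The wrist crop shows the foot (555–648) centred on the pocket's far edge (553–650). I lower it gently.

Call:
{"api": "apply_moves", "payload": {"motion": [{"x":-0.05,"y":0,"z":-0.5,"yaw":0,"hand":-0.7},{"x":-0.05,"y":0,"z":-0.9,"yaw":0,"hand":-0.7},{"x":-0.05,"y":0,"z":-1.2,"yaw":0,"hand":-0.7},{"x":-0.05,"y":0,"z":-1.2,"yaw":0,"hand":-0.7}]}}

```text
clock: 9.52
position: [0.4606, 0.0234, 0.0544]
ee_rot: [-3.133, 0.226, 0.001]
force: [-0.3, 2.0, -1.6]
width: 0.214
gripper_force: 15.0
```

Call:
{"api": "apply_moves", "payload": {"motion": [{"x":0,"y":0,"z":-0.3,"yaw":0,"hand":-0.7},{"x":0,"y":0,"z":-0.6,"yaw":0,"hand":-0.7},{"x":0,"y":0,"z":-0.6,"yaw":0,"hand":-0.7}]}}

```text
clock: 9.9
position: [0.4608, 0.0233, 0.0485]
ee_rot: [-3.133, 0.226, 0.0]
force: [0.6, 1.9, -1.6]
width: 0.215
gripper_force: 15.0
```

Call:
{"api": "apply_moves", "payload": {"motion": [{"x":0,"y":0,"z":-0.2,"yaw":0,"hand":-0.7},{"x":0,"y":0,"z":-0.35,"yaw":0,"hand":-0.7},{"x":0,"y":0,"z":-0.35,"yaw":0,"hand":-0.7}]}}

```text
clock: 10.28
position: [0.4613, 0.0232, 0.0457]
ee_rot: [-3.133, 0.226, -0.001]
force: [-0.8, 2.4, 10.7]
width: 0.218
gripper_force: 15.0
```

Call:
{"api": "apply_moves", "payload": {"motion": [{"x":0,"y":0,"z":0.1,"yaw":0,"hand":-0.4},{"x":0,"y":0,"z":0.1,"yaw":0,"hand":-0.2},{"x":0,"y":0,"z":0.1,"yaw":0,"hand":0},{"x":0,"y":0,"z":0.1,"yaw":0,"hand":0},{"x":0,"y":0,"z":3,"yaw":0,"hand":0},{"x":0,"y":0,"z":8,"yaw":0,"hand":0},{"x":0,"y":0,"z":14,"yaw":0,"hand":0}]}}

```text
clock: 11.15
position: [0.46, 0.0228, 0.1861]
ee_rot: [3.132, -0.227, -0.003]
force: [1.1, 0.9, 0.3]
width: 0.499
gripper_force: 0.0
```

Call:
{"api": "apply_moves", "payload": {"motion": [{"x":1,"y":-4,"z":0,"yaw":10,"hand":0.1},{"x":2,"y":-8,"z":0,"yaw":20,"hand":0.1},{"x":3,"y":-12,"z":0,"yaw":30,"hand":0.1},{"x":3,"y":-16,"z":0,"yaw":40,"hand":0.1},{"x":3,"y":-20,"z":0,"yaw":50,"hand":0.1},{"x":3,"y":-24,"z":0,"yaw":60,"hand":0.1},{"x":3,"y":-28,"z":0,"yaw":70,"hand":0.1},{"x":3,"y":-28,"z":0,"yaw":80,"hand":0.1},{"x":3,"y":-28,"z":0,"yaw":80,"hand":0.1},{"x":3,"y":-28,"z":0,"yaw":80,"hand":0.1}]}}

```text
clock: 12.4
position: [0.4908, -0.2563, 0.1851]
ee_rot: [-2.548, -1.837, -0.0]
force: [0.2, -0.6, 0.1]
width: 0.556
gripper_force: 0.0
```

```bash
python3 - <<'E'
from h import *
s=st();m=camera_model("wrist");im=get_image("wrist");cv2.imwrite("pics/w5.png",im);np.save("m5.npy",m,allow_pickle=True)
print(np.round(s["joints"],2))
for q in["tweezers","rest","index","grip_l","disc_l","piece_green"]:
    for d in silhouettes(q,"wrist")[:2]:
        M=d["mask"];ys,xs=np.nonzero(M);print(q,round(float(d["p"]),2),np.round(d["rect"]),M.sum(),np.round(at("wrist",(xs.mean(),ys.mean()),.045,m),3))
side=get_image("side");cv2.imwrite("pics/s5.png",side);top=get_image("top");cv2.imwrite("pics/t5.png",top)
for c in("side","top"):
    mm=camera_model(c)
    for d in silhouettes("piece_green",c)[:4]:
        x=(side if c=="side" else top)[d["mask"]];print(c,round(float(d["p"]),2),np.round(d["rect"]),np.median(x,axis=0))
        b,g,r=np.median(x,axis=0)
        if g>r*1.3 and g>b*1.2:
            p,e=fit(c,mm,d["mask"],PIECE,(.46,.0235,-.14),.026);print(np.round(p,4),np.degrees(p[2]),e)
cv2.imwrite("pics/w5b.png",np.hstack([cv2.resize(im[60:270,120:400],(560,420),interpolation=2),np.vstack([cv2.resize(side[235:305,270:330],(240,280),interpolation=2),np.zeros((140,240,3),np.uint8)])]))
E
```

```text
12.4 [ 0.4908 -0.2563  0.1851] [-2.548 -1.837 -0.   ] F [ 0.2 -0.6  0.1] w 51.1 g 0.0
[-0.08  0.4   0.64  1.84 -0.28  0.99  0.36]
tweezers 0.72 [225. 101. 275. 238.] 2216 [ 0.498 -0.236  0.045]
tweezers 0.2 [403. 168. 462. 213.] 1610 [ 0.691 -0.334  0.045]
rest 0.87 [219. 106. 284. 224.] 5001 [ 0.499 -0.24   0.045]
index 0.83 [222. 104. 251. 218.] 811 [ 0.487 -0.23   0.045]
index 0.38 [226. 107. 276. 214.] 1188 [ 0.511 -0.225  0.045]
grip_l 0.97 [227. 104. 253. 217.] 669 [ 0.486 -0.231  0.045]
grip_l 0.61 [226. 102. 274. 215.] 1309 [ 0.511 -0.226  0.045]
disc_l 0.93 [226. 103. 254. 215.] 640 [ 0.487 -0.23   0.045]
disc_l 0.72 [225. 100. 271. 217.] 1251 [ 0.51  -0.225  0.045]
side 0.72 [174. 276. 189. 302.] [109.  49.  78.]
side 0.68 [292. 254. 305. 276.] [ 68. 110.  57.]
[ 0.4597  0.0174 -0.0251] -1.4399301146362953 0.1109173645126518
side 0.49 [250. 230. 262. 250.] [116.  57.  33.]
top 0.57 [210. 208. 218. 214.] [131.5  70.   39. ]
top 0.57 [178. 158. 251. 192.] [175. 171. 165.]
top 0.39 [153. 170. 165. 179.] [100.  40.  61.]
```

View pics/w5b.png

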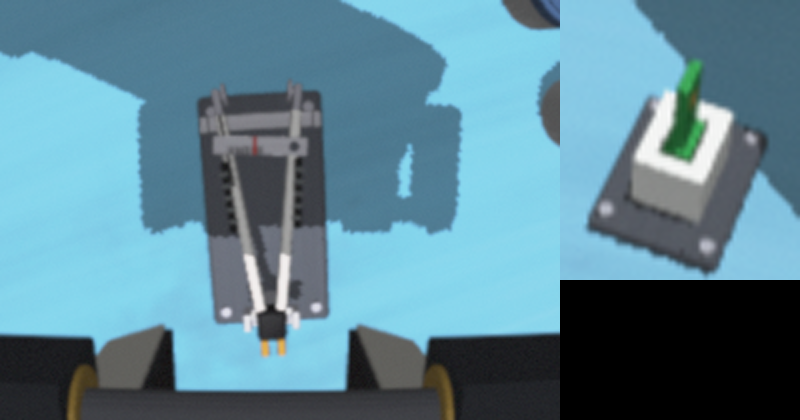

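The pictures show the green piece standing upright in the stand's pocket, foot flush with the block top (side crop 685,150). The tweezers lie on the rest: rear block at wrist px (256,221), discs at (230,106)/(268,104), red mark at (247,132). I fit the tweezers' pose and check the seating numerically.

```bash
cat >> h.py <<'E'
def quad(pts,z0,z1): return np.array([[x,y,z] for x,y in pts for z in(z0,z1)])
def TW(th=0.,gr=True):
    B=[box(-.079,-.061,-.008,.008,0,.014),box(-.089,-.079,-.005,-.002,.005,.009),box(-.089,-.079,.002,.005,.005,.009)]
    for s in(1,-1):
        L=[quad([(-.065,.0035),(-.065,.0065),(.03,.0155),(.03,.0185)],.001,.013),quad([(.03,.0155),(.03,.0185),(.052,.0165),(.052,.019)],.005,.009),box(.044,.056,.015,.017,.001,.013)]
        if gr:L.append(box(-.018,.018,.014,.019,0,.014))
        c,sn=np.cos(-th),np.sin(-th)
        for b in L:
            v=b.copy();d=v[:,:2]-[-.065,.005];v[:,:2]=d@np.array([[c,sn],[-sn,c]])+[-.065,.005]
            v[:,1]*=s;B.append(v)
    B.append(box(.019,.027,-.019,.019,.013,.014))
    return B
E
python3 - <<'E'
from h import *
m=np.load("m5.npy",allow_pickle=True).item();im=cv2.imread("pics/w5.png")
D=[d for d in silhouettes("tweezers","wrist")][0]["mask"]
for g in(True,False):
    p,e=fit("wrist",m,D,TW(gr=g),(.495,-.235,np.radians(73)),.040);print("tw",g,np.round(p,4),np.degrees(p[2]),e)
R=silhouettes("rest","wrist")[0]["mask"]
p2,e=fit("wrist",m,R|D,[box(-.068,.068,-.035,.035,0,.008)]+[box(.03,.038,-.03,.03,0,.048)],(.495,-.235,np.radians(73)),0.);print("rest",np.round(p2,4),np.degrees(p2[2]),e)
for c in("top",):
    mm=camera_model(c);d=silhouettes("tweezers",c)[0];q,e=fit(c,mm,d["mask"],TW(gr=True),(.495,-.235,np.radians(73)),.04);print(c,d["p"],np.round(q,4),np.degrees(q[2]),e)
# landmarks
u=im.astype(int)
b=np.array([[ -.070,0,.054],[.05,.015,.047],[.05,-.015,.047],[.023,0,.054],[.0,.019,.054],[-.089,0,.047]])
a=p[2];Rz=np.array([[np.cos(a),-np.sin(a),0],[np.sin(a),np.cos(a),0],[0,0,1]])
print("proj",np.round(proj("wrist",b@Rz.T+[p[0],p[1],0],m),1).tolist())
# seating: plate only + free z
im2=cv2.imread("pics/s5.png");mm=camera_model("side");h=cv2.cvtColor(im2,cv2.COLOR_BGR2HSV);G=((h[...,0]>40)&(h[...,0]<85)&(h[...,1]>80));G[:245]=0;G[285:]=0;G[:,:282]=0;G[:,:][:,315:]=0
P=[box(-.003,.003,-.01,.01,.012,.054),box(-.007,.007,-.012,.012,.0115,.012)]
for z in(.022,.024,.026,.028,.030,.034):
    q,e=fit("side",mm,G,P,(.46,.0225,-.14),z);print("seat",z,np.round(q,4),round(np.degrees(q[2]),1),round(e,4))
E
```

```text
tw True [ 0.501  -0.2293  1.3077] 74.92635256950783 0.14411910487143453
tw False [ 0.5009 -0.2297  1.3065] 74.85836710894121 0.23276945455265213
rest [ 0.4965 -0.2475  1.3063] 74.84739231517898 0.04663849351023214
top 0.58 [ 0.5018 -0.2301  1.3167] 75.43856365498858 0.2448163969558961
proj [[254.8, 223.0], [232.9, 105.9], [263.5, 104.1], [249.7, 132.6], [231.7, 157.1], [255.6, 236.9]]
seat 0.022 [ 0.4592  0.0198 -0.0138] -0.8 0.0374
seat 0.024 [ 0.459   0.0213 -0.011 ] -0.6 0.0377
seat 0.026 [ 0.4588  0.0231 -0.0088] -0.5 0.0384
seat 0.028 [ 0.4586  0.0247 -0.0135] -0.8 0.0397
seat 0.03 [0.4584 0.0261 0.0032] 0.2 0.0399
seat 0.034 [0.458  0.0294 0.0047] 0.3 0.0419
```

Call:
{"api": "apply_moves", "payload": {"motion": [{"x":1.0,"y":2.7,"z":-4,"yaw":3.3,"hand":0.1},{"x":1.0,"y":2.7,"z":-9,"yaw":3.3,"hand":0.1},{"x":1.0,"y":2.7,"z":-11,"yaw":3.3,"hand":0.1},{"x":1.0,"y":2.7,"z":-11,"yaw":3.3,"hand":0.1},{"x":1.0,"y":2.7,"z":-11,"yaw":3.3,"hand":0.1}], "newtons": 15}}

```text
clock: 13.72
position: [0.5013, -0.2304, 0.0762]
ee_rot: [2.491, 1.912, 0.001]
force: [-0.1, -0.1, -0.7]
width: 0.548
gripper_force: 0.0
```

```bash
python3 - <<'E'
from h import *
s=st();m=camera_model("wrist");im=get_image("wrist");cv2.imwrite("pics/w6.png",im)
D=silhouettes("tweezers","wrist")
for d in D[:2]:
    p,e=fit("wrist",m,d["mask"],TW(),(.501,-.2296,np.radians(75)),.04);print(d["p"],np.round(d["rect"]),np.round(p,4),np.degrees(p[2]),e)
for g in D[:1]:
    M=d["mask"]
r=(im[...,2].astype(int)-im[...,1]>60)&(im[...,2].astype(int)-im[...,0]>60);n,l,stt,c=cv2.connectedComponentsWithStats(r.astype(np.uint8))
for i in range(1,n):
    if stt[i,4]>5:print("red",stt[i],c[i])
E
```

```text
13.72 [ 0.5013 -0.2304  0.0762] [2.491e+00 1.912e+00 1.000e-03] F [-0.1 -0.1 -0.7] w 50.4 g 0.0
0.74 [212. 135. 286. 306.] [ 0.5012 -0.229   1.3149] 75.33940201528232 0.28267636461483386
red [ 471  143   41   67 2197] [491.87664998 176.25307237]
red [244 183   2  13  18] [244.61111111 189.55555556]
```

Call:
{"api": "apply_moves", "payload": {"motion": [{"x":0,"y":0.1,"z":-2.5,"yaw":0,"hand":0.1},{"x":0,"y":0.1,"z":-4.8,"yaw":0,"hand":0.1},{"x":0,"y":0.1,"z":-4.8,"yaw":0,"hand":0.1},{"x":0,"y":0.1,"z":-4.8,"yaw":0,"hand":-0.1},{"x":0,"y":0.1,"z":-4.8,"yaw":0,"hand":-0.2},{"x":0,"y":0.1,"z":-4.8,"yaw":0,"hand":-0.3},{"x":0,"y":0.1,"z":-4.8,"yaw":0,"hand":-0.3},{"x":0,"y":0.1,"z":-4.8,"yaw":0,"hand":-0.3}], "newtons": 15}}

```text
clock: 14.82
position: [0.5016, -0.229, 0.028]
ee_rot: [2.49, 1.913, 0.002]
force: [-0.6, 0.3, 6.0]
width: 0.348
gripper_force: 4.2
```

```bash
python3 - <<'E'
from h import *
s=st()
E
```

```text
14.82 [ 0.5016 -0.229   0.028 ] [2.490e+00 1.913e+00 2.000e-03] F [-0.6  0.3  6. ] w 32.0 g 4.2
```

Call:
{"api": "apply_moves", "payload": {"motion": [{"x":0,"y":0,"z":0.4,"yaw":0,"hand":-0.3},{"x":0,"y":0,"z":1,"yaw":0,"hand":-0.3},{"x":0,"y":0,"z":2,"yaw":0,"hand":-0.3},{"x":0,"y":0,"z":4,"yaw":0,"hand":-0.3},{"x":0,"y":0,"z":6.5,"yaw":0,"hand":-0.3},{"x":0,"y":0,"z":9,"yaw":0,"hand":-0.3},{"x":0,"y":0,"z":10,"yaw":0,"hand":-0.3},{"x":0,"y":0,"z":10,"yaw":0,"hand":-0.3},{"x":0,"y":0,"z":10,"yaw":0,"hand":-0.3}]}}

```text
clock: 15.95
position: [0.5003, -0.2285, 0.1265]
ee_rot: [-2.491, -1.913, 0.001]
force: [-0.4, -0.3, -0.9]
width: 0.35
gripper_force: 2.2
```

```bash
python3 - <<'E'
from h import *
s=st();m=camera_model("wrist");im=get_image("wrist");cv2.imwrite("pics/w7.png",im)
np.save("m7.npy",m,allow_pickle=True)
D=silhouettes("tweezers","wrist");t=np.array(s["position"])
for d in D[:2]:
    M=d["mask"];print(d["p"],np.round(d["rect"]),M.sum())
np.save("d7.npy",D[0]["mask"])
M=D[0]["mask"]
th=.079*(19-16)/(19-13.8)
p0=(t[0],t[1],np.radians(75))
p,e=fit("wrist",m,M,TW(th),p0,t[2]+.012);print(np.round(p[:2]-t[:2],4),np.degrees(p[2]),e)
r=(im[...,2].astype(int)-im[...,1]>50)&(im[...,2].astype(int)-im[...,0]>50);n,l,stt,c=cv2.connectedComponentsWithStats(r.astype(np.uint8))
for i in range(1,n):
    if stt[i,4]>5:print("red",stt[i],c[i])
R=np.array([[np.cos(p[2]),-np.sin(p[2])],[np.sin(p[2]),np.cos(p[2])]])
def pj(x,y,z): return np.round(proj("wrist",np.r_[R@[x,y]+p[:2],t[2]+.012+z],m)[0],1)
print("discs",pj(.05,.010,.007),pj(.05,-.010,.007),"strip",pj(.023,0,.014))
# tips rows profile
g=im.mean(axis=2)
for row in range(100,200,8):
    print(row,"".join("#" if M[row,c] else "." for c in range(195,300)))
E
```

```text
15.95 [ 0.5003 -0.2285  0.1265] [-2.491e+00 -1.913e+00  1.000e-03] F [-0.4 -0.3 -0.9] w 32.2 g 2.2
0.56 [194. 149. 292. 306.] 4725
[-0.0004 -0.0008] 75.1215436214617 0.4122598110077457
red [  0   5  61   8 382] [29.27748691  8.36910995]
red [ 437  137   43   58 1925] [458.26337662 165.64103896]
red [235 211   2  17  34] [235.5 219. ]
discs [227.9 160.5] [270.5 160.5] strip [249.2 220. ]
100 .........................................................................................................
108 .........................................................................................................
116 .........................................................................................................
124 .........................................................................................................
132 .........................................................................................................
140 .........................................................................................................
148 .........................................................................................................
156 ....................###############........................................###############...............
164 ....................###############......................................#################...............
172 .....................##############.......................................################...............
180 ......................#########...............................................###########................
188 .....................############............................................############................
196 ......................############...........................................###########.................
```

Call:
{"api": "apply_moves", "payload": {"motion": [{"x":-0.3,"y":1.5,"z":0,"yaw":0.5,"hand":-0.3},{"x":-1,"y":4.5,"z":0,"yaw":2,"hand":-0.3},{"x":-1.8,"y":8,"z":0,"yaw":3,"hand":-0.3},{"x":-2.7,"y":11.5,"z":0,"yaw":4,"hand":-0.3},{"x":-3.5,"y":15,"z":0,"yaw":5,"hand":-0.3},{"x":-4.2,"y":18,"z":0,"yaw":6,"hand":-0.3},{"x":-4.6,"y":19.8,"z":0,"yaw":7,"hand":-0.3},{"x":-4.7,"y":20.3,"z":0,"yaw":7,"hand":-0.3},{"x":-4.7,"y":20.3,"z":0,"yaw":7,"hand":-0.3},{"x":-4.7,"y":20.3,"z":0,"yaw":7,"hand":-0.3}]}}

```text
clock: 17.3
position: [0.454, -0.027, 0.1273]
ee_rot: [2.371, 2.06, -0.0]
force: [0.1, -0.6, -0.3]
width: 0.35
gripper_force: 2.2
```

```bash
python3 - <<'E'
from h import *
s=st();m=camera_model("wrist");im=get_image("wrist");cv2.imwrite("pics/w8.png",im);np.save("m8.npy",m,allow_pickle=True)
t=np.array(s["position"]);th=.079*3/5.2
D=silhouettes("tweezers","wrist");M=D[0]["mask"];print(D[0]["p"],np.round(D[0]["rect"]))
p,e=fit("wrist",m,M,TW(th),(t[0],t[1],np.radians(82)),t[2]+.012);print("tw-tcp",np.round(p[:2]-t[:2],4),np.degrees(p[2]),e)
h=cv2.cvtColor(im,cv2.COLOR_BGR2HSV);G=((h[...,0]>40)&(h[...,0]<85)&(h[...,1]>90));G[:,:200]=0;G[:,300:]=0
ys,xs=np.nonzero(G);print("green",G.sum(),xs.min(),xs.max(),ys.min(),ys.max())
P=[box(-.003,.003,-.01,.01,.012,.054),box(-.007,.007,-.012,.012,.0115,.012)]
q,e=fit("wrist",m,G,P,(.46,.0232,-.14),.026);print("piece",np.round(q,4),np.degrees(q[2]),e)
ST=[box(-.032,.032,-.042,.042,0,.008),box(-.017,.017,-.022,.022,.008,.038)]
d=silhouettes("stand","wrist")[0];q2,e=fit("wrist",m,d["mask"]|G,ST+[P[0]+[0,0,.026]],(.46,.0232,-.14),0);print("stand",d["p"],np.round(q2,4),np.degrees(q2[2]),e)
for r in range(ys.min()-2,ys.max()+3,2): print(r,"".join("g" if G[r,c] else "#" if M[r,c] else "." for c in range(205,295)))
c=lambda a:np.array([np.cos(a),np.sin(a)])
print("discs mid",np.round(p[:2]+.05*c(p[2]),4))
E
```

```text
17.3 [ 0.454  -0.027   0.1273] [ 2.371  2.06  -0.   ] F [ 0.1 -0.6 -0.3] w 32.2 g 2.2
0.75 [193. 148. 290. 306.]
tw-tcp [-0.0001 -0.0008] 82.16327162426553 0.40713788564703385
green 455 241 256 124 155
piece [ 0.4598  0.0236 -0.143 ] -8.192265480245583 0.07286035935484822
stand 0.89 [ 0.4594  0.0245 -0.1398] -8.012229630210138 0.13814350858413077
122 ..........................................................................................
124 .....................................gggggggggggggg.......................................
126 ....................................ggggggggggggggg.......................................
128 ....................................gggggggggggggggg......................................
130 ....................................gggggggggggggggg......................................
132 ....................................gggggggggggggggg......................................
134 ....................................gggggggggggggggg......................................
136 ....................................gggggggggggggggg..............................
[... 284 characters left out ...]
.........
144 ....................................ggggggggggggggg.......................................
146 ....................................ggggggggggggggg.......................................
148 ....................................ggggggggggggggg.......................................
150 .....................##.............ggggggggggggggg................###....................
152 ...................######...............ggggggg...................#####...................
154 .............####.#######...............ggggggg..................##############...........
156 ..........###############........................................###############..........
discs mid [0.4607 0.0218]
```

Call:
{"api": "apply_moves", "payload": {"motion": [{"x":-0.1,"y":0.15,"z":-1,"yaw":0,"hand":-0.3},{"x":-0.1,"y":0.15,"z":-3,"yaw":0,"hand":-0.3},{"x":-0.1,"y":0.15,"z":-4.5,"yaw":0,"hand":-0.3},{"x":-0.1,"y":0.15,"z":-6,"yaw":0,"hand":-0.3},{"x":-0.1,"y":0.15,"z":-7.2,"yaw":0,"hand":-0.3},{"x":-0.1,"y":0.15,"z":-8,"yaw":0,"hand":-0.3},{"x":-0.1,"y":0.15,"z":-8,"yaw":0,"hand":-0.3},{"x":-0.1,"y":0.15,"z":-8,"yaw":0,"hand":-0.3}]}}

```text
clock: 18.45
position: [0.4531, -0.0244, 0.0475]
ee_rot: [2.37, 2.062, 0.001]
force: [-0.6, 0.4, -1.6]
width: 0.351
gripper_force: 2.2
```

```bash
cat > look.py <<'E'
from h import *
import sys
n=sys.argv[1]
s=st();m=camera_model("wrist");im=get_image("wrist");cv2.imwrite(f"pics/{n}.png",im)
t=np.array(s["position"]);w=s["width"]*92
th=.079*(38-w)/10.4
D=silhouettes("tweezers","wrist");M=D[0]["mask"];print(D[0]["p"],np.round(D[0]["rect"]))
p,e=fit("wrist",m,M,TW(th),(t[0],t[1],np.radians(82)),t[2]+.012);print("tw-tcp",np.round(p[:2]-t[:2],4),np.degrees(p[2]),e)
h=cv2.cvtColor(im,cv2.COLOR_BGR2HSV);G=((h[...,0]>40)&(h[...,0]<85)&(h[...,1]>90));G[:,:200]=0;G[:,300:]=0
ys,xs=np.nonzero(G)
P=[box(-.003,.003,-.01,.01,.012,.054),box(-.007,.007,-.012,.012,.0115,.012)]
G2=G.copy();q,e=fit("wrist",m,G2,P,(.46,.0232,-.14),.026);print("piece",np.round(q,4),np.degrees(q[2]),e)
r=(im[...,2].astype(int)-im[...,1]>50)&(im[...,2].astype(int)-im[...,0]>50);r[:,:210]=0;r[:,290:]=0
yy,xx=np.nonzero(r);print("red",len(xx),xx.mean() if len(xx) else None,yy.mean() if len(xx) else None,yy.min(),yy.max())
for k in range(ys.min()-1,min(ys.max()+30,215),3): print(k,"".join("g" if G[k,c] else "R" if r[k,c] else "#" if M[k,c] else "." for c in range(205,295)))
c=np.array([np.cos(p[2]),np.sin(p[2])]);print("discs mid",np.round(p[:2]+.05*c,4))
if len(xx):
    y0=int(yy.mean());cc=int(xx.mean())
    for k in range(yy.min()-12,yy.max()+16,3): print(k,im[k,215:285:2].mean(axis=1).astype(int).tolist())
E
python3 look.py w9
```

```text
18.45 [ 0.4531 -0.0244  0.0475] [2.370e+00 2.062e+00 1.000e-03] F [-0.6  0.4 -1.6] w 32.3 g 2.2Traceback (most recent call last):
  File "look.py", line 7, in <module>
    D=silhouettes("tweezers","wrist");M=D[0]["mask"];print(D[0]["p"],np.round(D[0]["rect"]))
                                        ~^^^
IndexError: list index out of range
```

```bash
python3 - <<'E'
from h import *
s=st();m=camera_model("wrist");im=get_image("wrist");cv2.imwrite("pics/w10.png",im)
for q in["tweezers","disc_l","disc_r","grip_l"]:
    for d in recognise(q,"wrist")[:2]: print(q,round(d["p"],2),np.round(d["rect"]))
t=np.array(s["position"]);a=np.radians(82.2);R=np.array([[np.cos(a),-np.sin(a)],[np.sin(a),np.cos(a)]])
pj=lambda x,y,z:np.round(proj("wrist",np.r_[R@[x,y]+t[:2]+[-.0001,-.0008],t[2]+.012+z],m)[0],1)
for g in(.018,.020):print("disc inner pred",[pj(.05,sg*g/2,.007).tolist() for sg in(1,-1)],"tops",[pj(.05,sg*g/2,.013).tolist() for sg in(1,-1)])
print("pad/plate top pred", np.round(proj("wrist",[[.4598,.0234,.08],[.4598,.0234,.066]],m),1).tolist())
h=cv2.cvtColor(im,cv2.COLOR_BGR2HSV)
r=(im[...,2].astype(int)-im[...,1]>45)&(im[...,2].astype(int)-im[...,0]>45);r[:,:210]=0;r[:,290:]=0;yy,xx=np.nonzero(r);print("red",len(xx),xx.mean(),yy.min(),yy.max())
ch=" .:-=+*%@#"
for k in range(100,240,3):
    L=""
    for c in range(195,305):
        H,S,V=h[k,c]
        L+="g" if 40<H<85 and S>90 else "R" if r[k,c] else "~" if S>90 else ch[min(9,V//26)]
    print(k,L)
E
```

```text
18.55 [ 0.4532 -0.0243  0.0477] [2.370e+00 2.062e+00 1.000e-03] F [-0.2  0.8 -0.7] w 32.0 g 2.2
tweezers 0.9 [191. 150. 294. 305.]
disc_l 0.62 [215. 153. 243. 304.]
disc_l 0.62 [191. 151. 291. 307.]
disc_r 0.62 [215. 153. 243. 304.]
disc_r 0.62 [191. 151. 291. 307.]
grip_l 0.76 [214. 148. 245. 306.]
grip_l 0.75 [194. 152. 291. 303.]
disc inner pred [[230.5, 160.5], [268.9, 160.4]] tops [[229.6, 162.7], [269.7, 162.6]]
disc inner pred [[228.4, 160.5], [271.0, 160.4]] tops [[227.4, 162.7], [272.0, 162.6]]
pad/plate top pred [[249.9, 168.0], [249.9, 162.3]]
red 34 235.5 211 227
100 ~~~~~~~-::--=++++++=---------------------------------------------------------------------=++++++=-----~~~~~~~~
103 ~~~~~~~=-:--------------------------------------------------------------------------------------------~~~~~~~~
106 ~~~~~~~-----------------------------------------------------------------------------------------------~~~~~~~~
109 ~~~~~~~=----------------------------------------------------------------------------------------------~~~~~~~~
112 ~~~~~~~-----------------------------------------------
[... 4186 characters left out ...]
~~~~~~~~~~
223 *************+==++=++==+==+==++=+======+RR+==+==+***************************=--------=+********~~~~~~~~~~~~~~~
226 ****++++++++++==++========+==+==+======+RR+==+==++****************************++++++*********+=======+++~~~~~~
229 +====================-:..:=+=-:-+**+==+~**~~~~~~~~~~~~~~~~~~~~~~~~******++++*****++=======+++=================
232 ====================-:.........-+***+++~~~~~~~~~~~~~~~~~~~~~~~~~~~~~~~~~+=+**%%*=:.......:-===================
235 ===================-:..........:=***+=+~~~~~~~~~~~~~~~~~~~~~########~~~~+=**%%%*=:........-===================
238 ===================-............-+**+=+~~~~~~~~~~~~~~~~~~~~~##########~~++**%%%+-.........:-==================
```

The pixel map shows the discs' inner edges at columns 229.5 and 269.5 and the plate centred at 249.5. The index line is about 11.7 px short of the red mark (gap about 19 mm). Now I squeeze gently.

Call:
{"api": "apply_moves", "payload": {"motion": [{"x":0,"y":0,"z":0,"yaw":0,"hand":-0.32},{"x":0,"y":0,"z":0,"yaw":0,"hand":-0.34},{"x":0,"y":0,"z":0,"yaw":0,"hand":-0.36},{"x":0,"y":0,"z":0,"yaw":0,"hand":-0.38},{"x":0,"y":0,"z":0,"yaw":0,"hand":-0.38},{"x":0,"y":0,"z":0,"yaw":0,"hand":-0.38}]}}

```text
clock: 19.55
position: [0.4528, -0.0244, 0.0472]
ee_rot: [2.37, 2.062, 0.0]
force: [-0.0, 0.9, 0.0]
width: 0.31
gripper_force: 4.2
```

```bash
cat > gap.py <<'E'
from h import *
s=st();im=get_image("wrist");m=camera_model("wrist");im=(im.astype(float)+get_image("wrist"))/2;cv2.imwrite("pics/wg.png",im)
g=im.mean(axis=2)
red=im[...,2]-im[...,:2].mean(axis=2)
L=[];X=[]
for k in range(190,209):   # dark index line on the left blade
    w=g[k,210:250];c=np.arange(210,250)
    # darkest point lying between two bright blade edges
    b=int(np.argmin(np.where([(w[max(0,i-4):i].max(initial=0)>w[i]+25) and (w[i+1:i+5].max(initial=0)>w[i]+25) for i in range(40)],w,999)))
    v=w[max(0,b-2):b+3];wt=np.clip(v.max()-v,0,None);L.append((k,(wt*c[max(0,b-2):b+3]).sum()/wt.sum()))
L=np.array(L);pf=np.polyfit(L[:,0],L[:,1],1)
ok=abs(L[:,1]-np.polyval(pf,L[:,0]))<1.;pf=np.polyfit(L[ok,0],L[ok,1],1)
R=[]
for k in range(212,227):
    v=np.clip(red[k,215:260]-20,0,None);R.append((k,(v*np.arange(215,260)).sum()/v.sum() if v.sum()>0 else np.nan))
R=np.array(R);print("line",np.round(L[::4],1).tolist(),"at 219:",round(np.polyval(pf,219),2),"red",np.round(np.nanmean(R[:,1]),2),np.round(R[::6],1).tolist())
for k in(155,160,165,170):print(k,g[k,215:285].astype(int).tolist())
E
python3 gap.py
```

```text
19.55 [ 0.4528 -0.0244  0.0472] [2.37  2.062 0.   ] F [-0.   0.9  0. ] w 28.5 g 4.2
line [[190.0, 225.9], [194.0, 226.3], [198.0, 226.6], [202.0, 226.9], [206.0, 227.4]] at 219: 228.49 red 230.63 [[212.0, 230.4], [218.0, 230.7], [224.0, 230.7]]
155 [76, 76, 77, 84, 110, 142, 150, 130, 117, 115, 115, 113, 119, 141, 165, 164, 145, 138, 133, 119, 117, 136, 155, 141, 99, 76, 76, 72, 68, 66, 69, 74, 75, 75, 74, 75, 75, 74, 74, 74, 72, 68, 66, 70, 73, 75, 74, 85, 103, 108, 124, 136, 137, 141, 150, 152, 132, 114, 111, 114, 116, 118, 134, 153, 151, 112, 82, 75, 76, 77]
160 [76, 76, 76, 77, 83, 104, 127, 137, 141, 143, 142, 138, 126, 121, 128, 137, 141, 144, 139, 123, 107, 123, 151, 140, 99, 74, 73, 71, 67, 66, 69, 72, 74, 74, 76, 74, 75, 76, 74, 74, 72, 70, 66, 70, 72, 72, 70, 78, 89, 101, 124, 139, 142, 141, 138, 129, 123, 127, 136, 140, 142, 143, 138, 128, 109, 87, 76, 76, 76, 77]
165 [76, 76, 75, 79, 91, 109, 123, 134, 139, 142, 143, 138, 130, 121, 121, 129, 135, 139, 141, 130, 112, 116, 147, 141, 104, 79, 74, 72, 67, 64, 70, 72, 74, 74, 73, 73, 74, 75, 73, 73, 72, 69, 66, 69, 72, 73, 76, 81, 88, 105, 127, 139, 140, 135, 129, 119, 122, 130, 139, 141, 141, 141, 134, 125, 117, 95, 79, 76, 77, 78]
170 [76, 75, 77, 76, 85, 110, 129, 135, 139, 141, 142, 140, 133, 121, 118, 142, 149, 133, 126, 121, 110, 115, 142, 135, 99, 77, 73, 71, 68, 66, 68, 73, 75, 74, 73, 73, 73, 73, 74, 74, 71, 68, 66, 67, 71, 74, 75, 79, 89, 106, 119, 125, 134, 147, 134, 116, 122, 134, 139, 141, 140, 137, 131, 126, 121, 99, 80, 76, 77, 78][ WARN:0@0.850] global loadsave.cpp:1063 imwrite_ Unsupported depth image for selected encoder is fallbacked to CV_8U.
```

Call:
{"api": "apply_moves", "payload": {"motion": [{"x":0,"y":0,"z":0,"yaw":0,"hand":-0.39},{"x":0,"y":0,"z":0,"yaw":0,"hand":-0.398},{"x":0,"y":0,"z":0,"yaw":0,"hand":-0.398},{"x":0,"y":0,"z":0,"yaw":0,"hand":-0.398},{"x":0,"y":0,"z":0,"yaw":0,"hand":-0.398}]}}

```text
clock: 20.27
position: [0.4528, -0.0243, 0.0472]
ee_rot: [2.37, 2.062, 0.0]
force: [-0.2, -0.1, -1.0]
width: 0.299
gripper_force: 4.7
```

```bash
python3 gap.py 2>/dev/null | head -2; python3 - <<'E'
from h import *
im=cv2.imread("pics/wg.png");h=cv2.cvtColor(im,cv2.COLOR_BGR2HSV);G=((h[...,0]>40)&(h[...,0]<85)&(h[...,1]>90));
for k in(160,178,182,186):
    x=np.nonzero(G[k,225:275])[0]+225;print(k,x.min(),x.max())
g=im.mean(axis=2)
for k in(152,160,166):print(k,g[k,222:282].astype(int).tolist())
s=get_image("side");cv2.imwrite("pics/s11.png",s)
for c in("side","top"):
    if c=="top":get_image(c)
    for q in("tweezers","cup_red","jar","piece_red"):print(c,q,[(round(d["p"],2),np.round(d["rect"]).tolist()) for d in recognise(q,c)[:2]])
E
```

```text
20.27 [ 0.4528 -0.0243  0.0472] [2.37  2.062 0.   ] F [-0.2 -0.1 -1. ] w 27.5 g 4.7
line [[190.0, 227.4], [194.0, 227.7], [198.0, 227.9], [202.0, 228.4], [206.0, 228.6]] at 219: 229.69 red 229.4 [[212.0, 229.1], [218.0, 229.4], [224.0, 229.5]]
160 239 261
178 245 256
182 245 256
186 245 256
152 [192, 194, 192, 192, 189, 190, 190, 192, 190, 180, 156, 132, 124, 120, 129, 150, 141, 100, 76, 74, 75, 70, 66, 71, 74, 75, 78, 75, 75, 75, 75, 75, 76, 73, 68, 65, 69, 73, 75, 75, 84, 106, 121, 125, 130, 153, 179, 191, 191, 189, 189, 190, 189, 192, 192, 192, 193, 176, 123, 83]
160 [140, 134, 139, 140, 142, 141, 133, 124, 124, 128, 133, 142, 143, 138, 124, 120, 110, 85, 74, 74, 72, 68, 66, 70, 74, 73, 76, 74, 75, 75, 76, 75, 74, 73, 68, 66, 68, 73, 74, 76, 94, 119, 137, 143, 143, 141, 133, 122, 125, 133, 140, 141, 142, 140, 132, 139, 168, 161, 116, 83]
166 [154, 136, 137, 140, 143, 142, 136, 128, 116, 115, 124, 132, 137, 137, 124, 111, 103, 88, 77, 73, 74, 66, 68, 70, 73, 73, 74, 74, 74, 75, 74, 74, 75, 72, 71, 65, 69, 72, 74, 81, 96, 121, 137, 139, 136, 127, 118, 119, 129, 137, 141, 141, 141, 137, 136, 153, 169, 149, 106, 80]
side tweezers [(0.6, [297.0, 222.0, 323.0, 263.0])]
side cup_red [(0.86, [215.0, 151.0, 244.0, 183.0])]
side jar [(0.67, [174.0, 203.0, 191.0, 225.0])]
side piece_red [(0.65, [208.0, 221.0, 217.0, 243.0]), (0.34, [219.0, 205.0, 232.0, 225.0])]
top tweezers [(0.68, [225.0, 256.0, 249.0, 265.0])]
top cup_red [(0.92, [289.0, 144.0, 317.0, 165.0])]
top jar [(0.53, [223.0, 129.0, 234.0, 144.0])]
top piece_red [(0.56, [213.0, 170.0, 221.0, 178.0])]
```

Call:
{"api": "apply_moves", "payload": {"motion": [{"x":0,"y":0,"z":0,"yaw":0,"hand":-0.398},{"x":0,"y":0,"z":0,"yaw":0,"hand":-0.398},{"x":0,"y":0,"z":0,"yaw":0,"hand":-0.398},{"x":0,"y":0,"z":0,"yaw":0,"hand":-0.398}]}}

```text
clock: 21.38
position: [0.4528, -0.0244, 0.0472]
ee_rot: [2.37, 2.062, 0.0]
force: [-0.1, 0.4, -0.7]
width: 0.302
gripper_force: 4.7
```

```bash
python3 gap.py 2>/dev/null | head -2; python3 -c "
from cell import *
print(sign_off())"
```

```text
21.38 [ 0.4528 -0.0244  0.0472] [2.37  2.062 0.   ] F [-0.1  0.4 -0.7] w 27.8 g 4.7
line [[190.0, 227.4], [194.0, 227.7], [198.0, 227.9], [202.0, 228.4], [206.0, 228.6]] at 219: 229.69 red 229.4 [[212.0, 229.1], [218.0, 229.4], [224.0, 229.5]]
the job is handed in; nothing more can be done
None
```

Job handed in at about 21 s: the green piece is seated in the stand, and the tweezers are held around it with the index line within about 0.3 px (roughly 0.2 mm of gap) of the red 12 mm mark, steady and clear of the plate.

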